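Fit the temperature probe through the slanted eyelet of its stand

TASK

Draw the orange-handled temperature probe out of its white parking block and slide its steel shaft down through the hole of the slanted blue eyelet on the probe stand, until the collar sits flush on the blue plate and the tip is in the steel dish below; then let go. The eyelet was clamped by hand somewhere along its short rail, so feel for the hole rather than forcing the probe, and leave the dish and the other things on the bench where they are.

Things in the scene. Friction and masses are not known exactly. Their poses are not given: they have to be found in the camera images.
- probe: loose cordless temperature probe, 65 to 110 g: steel shaft 10 mm thick, 65 mm long, tip edge bevelled 1 mm; above it a dark collar 24 mm wide, 5 mm thick; above that a square orange handle 18 x 18 mm (5 to 55 mm over the origin), black button on top. Origin: centre of the collar's underside; z from tip to handle, x and y square to the handle's faces. Starts upright in the parking block.
- probe_tip (a point): the point of the shaft, 65 mm below the probe's origin
- park: white parking block 50 x 50 x 45 mm tall on a thin 60 x 60 mm foot, fixed. Origin: centre of its underside; z up. The hole in the centre of its top is 12 mm wide and 40 mm deep; the parked probe's collar stands 70 mm over the origin.
- stand: fixed probe stand: grey base plate 126 x 110 x 10 mm, origin at the centre of its underside, z up; x points from the dish to the steel column (16 mm thick, 50 mm along +x, 134 mm tall with its clamp). The dish stands on the plate, about 12 mm to the -x side of the origin.
- guide: slanted frame on the stand. Origin: centre of the eyelet hole in the blue plate's upper face IF the eyelet is clamped at mid rail; it is 44.5 mm to -x of the stand's origin, 78 mm over its underside. z: axis of the hole, up and out, 30 degrees from vertical, leaning to the stand's -x; y: level, along the rail; x: up the slope. The hole's true centre is at x = 0, y anywhere from -14 to 14 mm (not measured).
- rail_mid (a point): middle of the steel rail, at x 34, z -7 mm in the guide. A black clamp holds the eyelet to the rail and slips only above 20 N sideways. Eyelet: blue plate 44 (x) x 66 (y) x 12 mm, upper face at guide z = 0, with a through hole 12.5 mm wide (1 mm chamfer) in its centre. Nothing stands above the plane of its face within 90 mm of the hole.
- dish: loose shallow steel dish, 99 mm wide, 29 mm tall, open, on the stand's base under the eyelet; origin at the centre of its underside, z up. The probe fitted through the eyelet reaches into it without touching.
- vial_0: bystander: vial with white cap, 23 mm wide, 48 mm tall, standing between stand and block; origin under its centre
- wax_block: bystander: cream wax block, 30 x 46 x 22 mm; origin under its centre
- rubber_stopper: bystander: red-brown rubber stopper, 26 mm wide, 26 mm tall; origin under its centre
- marker_blue: bystander: marker pen with blue cap, 14 x 117 x 16 mm, lying; origin under its centre
- forceps: bystander: steel forceps, 13 x 122 x 10 mm, lying; origin under its centre
Not all that is in view belongs to the job. Of the things shaped like the stand, the grey one is meant. Leave any pink look-alike of the dish alone.

How it is judged:
On the way, in this order (a step that is already met when the one before it is completed fails the run):
1. the probe is drawn clear of the parking block (z of probe_tip in the frame of park above 0.05 m), for 0.1 s.
2. the shaft has passed through the eyelet plate (x of probe_tip in the frame of guide between -0.006 and 0.006 m and y of probe_tip in the frame of guide between -0.019 and 0.019 m and z of probe_tip in the frame of guide below -0.018 m), for 0.1 s.
At the end, for the whole second after the job is handed in: The probe rests, released and still, in the eyelet: collar underside within 4 mm of the plate's face, probe axis within 0.12 rad of the hole axis, its origin within 6 mm of the guide's origin along x and 19 mm along y; its tip is inside the upright dish (below its rim, within 30 mm of its axis) (x of probe in the frame of guide between -0.006 and 0.006 m and y of probe in the frame of guide between -0.019 and 0.019 m and z of probe in the frame of guide between -0.004 and 0.004 m and angle between the z axis of probe and the z axis of guide, either way round below 0.12 rad and horizontal distance between probe_tip and dish below 0.03 m and height (world z) of probe_tip below 0.036 m and angle between dish's own z axis and vertical below 0.1 rad and linear speed of probe below 0.02 m/s and contact force between the fingers and probe below 0.1 N); the robot touches nothing.
It fails at once if the probe is forced: more than 60 N between probe and stand (contact force between probe and stand above 60 N).
It fails at once if the dish is pushed more than 15 mm or tipped (distance of dish from where it was at the start of the episode above 0.015 m or angle between dish's own z axis and vertical above 0.3 rad).
It fails at once if a bystander is moved more than 20 mm (distance of any of vial_0, wax_block, rubber_stopper, marker_blue, forceps from where it was at the start of the episode above 0.02 m).
It also fails if it takes over 67 s, if anything falls off the work surface, if the arm or the gripper's body presses on something with over 40 N, if the wrist force passes 120 N, or if a joint passes its speed limit or range.

ROBOT

A 6-joint arm with a two-finger parallel gripper is mounted at the origin on a cart in front of the work surface, level with it; the furniture and walls round the work are solid. World frame = base frame: x ahead of the robot, y to its left, z up, the work surface at z = 0. Lengths are in m, angles in rad, forces in N, time in s.
With the tool pointing down it reaches from about 0.3 to 0.775 m from the base axis. Payload 14.6 kg.
Tool frame: the origin (TCP) lies on the centre line of the jaws, within the pads' length; the fingertips stand arm.nose_length ahead of it and the grasp point (between the pads) lies 11 mm behind it (arm.nose_length is the distance from the TCP to the fingertips, in m); z points along the fingers, y is the line along which they close (so a half turn about z gives the same grasp; the last joint's range is limited). The gripper opens to 94 mm and grips with 3 to 60 N. Pads are 16 mm wide; open, the fingers measure 119 mm over their backs; the gripper's body (75 mm by 177 mm) begins 78 mm behind the grasp point.
Start: joints at [-1.358, 0.3, 1.521, -0, 1.321, -0.067], TCP at [0.152, -0.529, 0.213] pointing down, gripper open.
Joint ranges: [-3.03, 3.03], [-0.79, 2.21], [0.23, 2.52], [-1.04, 4.18], [0, 3.07], [-2.55, 2.55]. Speed limits (rad/s): [2.22, 2.22, 2.57, 3.14, 3.14, 3.14].

INTERFACE

Orientations are given as a unit quaternion [w, x, y, z].
In Python, from station import status, viewer, workorder, arm gives the robot as it stands.
- The arm moves only by the tool arm_command, never from a script. Its argument "motion" is a list of rows, each an object of numbers: "gripper": the finger opening in mm, from 0 to 94; "tx", "ty", "tz": the shift along the tool's x, y, z in mm; "ax", "ay", "az": the turn, a rotation vector about the tool's x, y, z in degrees. In form: [{"gripper": .., "tx": .., "ty": .., "tz": .., "ax": .., "ay": .., "az": ..}, ...]. A call has 1 to 20 rows; each row shifts and turns the commanded pose from where the row before left it, along the tool's axes as they then stand; what a row does not reach is not made up. A row lasts 1/10 s, in which the tool goes at most 50 mm and 8.59 degrees, less where a joint would pass 70% of its speed; a pose out of reach is approached as far as the arm can. A call with a gripper value outside its range is refused whole. The fingers move at their own pace and stop on an object; the grip force is fixed at half the most. Time passes only in rows, so rows that do not move let the fingers close. It gives the time, the measured TCP pose, the force, the opening and the grip force at its end, in the units of the state.
- status.read_state(): the state, without advancing time (a new reading comes with each control period).
- viewer.camera(name): name is "scene" or "top" or "wrist"; returns the picture (400x640x3 uint8, red, green, blue); there is no depth.
- viewer.camera_params(name): a dict with "K" (3x3 intrinsics, pixels), "world_from_camera" (4x4, takes a point from camera to world coordinates); the wrist camera has in their place "mount" (4x4, takes a point from camera to tool coordinates, whose origin is the TCP and whose axes are the flange's). Camera axes: x right, y down, z forward; pixel columns grow to the right and rows downward; lengths in m; the calibration is good to about 2 mm. A picture is of the moment at which its call begins: read the wrist's pose just before it. camera_params takes no time and is no camera call.
- workorder.sign_off(): hands the job in; it is judged then, once.
The state is a dict: "time": time; "q": joint angles; "dq": joint speeds; "joint_torque": joint torques, N m; "position": TCP position; "eef_rot": TCP orientation; "contact_force": force on the tool from outside, world axes, zero at the start; "ft_torque": the same for the moment, N m; "grip_width": finger opening in m; "grip_force": force on a finger pad.
Only numpy, scipy, OpenCV 4.12 (cv2) and the standard library are available. Lean on these libraries where they do the work, as an engineer would, in place of code of your own. Each camera call takes 0.05 s, during which the arm holds its last target. There are 200 camera calls.

## Working session

There is one attempt and no reset: what is moved stays moved. The work goes in short steps, Python scripts to look and compute and a tool call to move; the robot and the scene stay as the last step left them, time stands still between calls to the robot, and variables do not carry over. Pictures are saved under pics/ and viewed, at most 14 in all, crops included, and the job is handed in when it is done.

Besides the shell and the picture viewer there is one more tool, called after ">>>" as name(argument=value, ...), one argument or row to a line, values as JSON. arm_command: Moves the arm, as the interface text tells. Its arguments: {"type":"object","properties":{"motion":{"type":"array"}},"required":["motion"]}

```bash
mkdir -p pics; python3 - <<'E'
from station import status, viewer, workorder, arm
import cv2,json,numpy as np
s=status.read_state(); print(s); print(arm.nose_length)
for n in ("scene","top","wrist"):
    p=viewer.camera_params(n); print(n,{k:np.round(v,4).tolist() for k,v in p.items()})
    cv2.imwrite(f"pics/{n}0.png",viewer.camera(n)[:,:,::-1])
a=cv2.imread("pics/scene0.png");b=cv2.imread("pics/top0.png")
E
```

```text
{'time': 0.0, 'q': array([-1.35757277e+00,  3.00473458e-01,  1.52160000e+00, -9.81970382e-06,
        1.32070871e+00, -6.66304050e-02]), 'dq': array([ 0.00104449,  0.00033937, -0.00028951,  0.00029185,  0.00011894,
        0.00062047]), 'joint_torque': array([ 1.63982645e-04, -5.31802154e+01, -3.52738059e+01,  7.08356453e-02,
        2.43719341e-02, -1.11391141e-04]), 'position': array([ 0.15184108, -0.52835002,  0.21287703]), 'eef_rot': array([-5.92811411e-04,  9.90225838e-01,  1.39471990e-01, -4.82982173e-05]), 'contact_force': array([0.11574137, 0.01442229, 0.71830383]), 'ft_torque': array([-0.00570905,  0.02462873,  0.01068707]), 'grip_force': 0.0, 'grip_width': 0.09376188134608876}
0.008
scene {'K': [[397.7683, 0.0, 317.8041], [0.0, 397.7683, 201.9243], [0.0, 0.0, 1.0]], 'world_from_camera': [[-0.6385, -0.5808, 0.505, 0.0163], [-0.7696, 0.4817, -0.4192, 0.3957], [0.0002, -0.6563, -0.7545, 0.8491], [0.0, 0.0, 0.0, 1.0]]}
top {'K': [[392.7651, 0.0, 313.8573], [0.0, 392.7651, 194.8555], [0.0, 0.0, 1.0]], 'world_from_camera': [[0.0139, -0.9894, 0.1445, 0.3482], [-0.9999, -0.0133, 0.0053, -0.0113], [-0.0033, -0.1445, -0.9895, 1.2328], [0.0, 0.0, 0.0, 1.0]]}
wrist {'K': [[354.3644, 0.0, 315.5744], [0.0, 354.3644, 200.6906], [0.0, 0.0, 1.0]], 'mount': [[-0.0003, -0.9615, -0.2747, 0.08], [1.0, -0.0001, -0.0005, 0.0012], [0.0004, -0.2747, 0.9615, -0.1699], [0.0, 0.0, 0.0, 1.0]]}
```

View pics/top0.png

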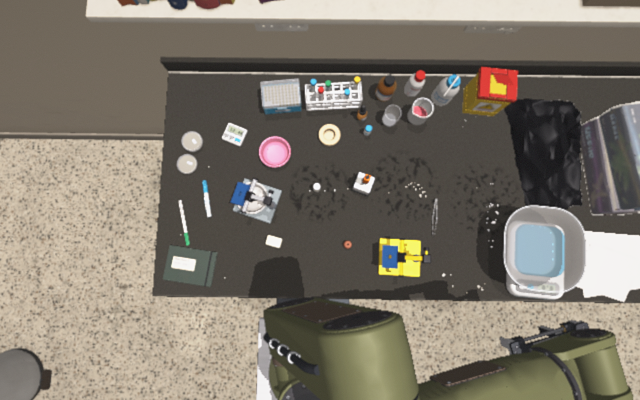

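View pics/scene0.png

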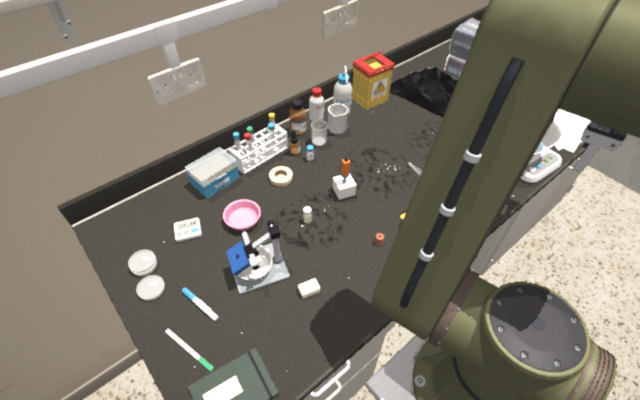

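Top: stand about (257,200), park block (363,183), vial (317,187). Scene: stand (257,262), park (344,187). Next are enlarged crops and segmentation.

```bash
cat > h.py <<'E'
import numpy as np, cv2
from scipy.spatial.transform import Rotation as R
from station import status, viewer
def rot(s): return R.from_quat(np.asarray(s['eef_rot'])[[1,2,3,0]])
def cam(name,s=None):
    p=viewer.camera_params(name)
    if name=="wrist":
        T=np.eye(4);T[:3,:3]=rot(s).as_matrix();T[:3,3]=s['position'];return p["K"],T@p["mount"]
    return p["K"],p["world_from_camera"]
def ray(K,T,uv):
    d=T[:3,:3]@np.linalg.solve(K,[uv[0],uv[1],1]);return T[:3,3],d
def onz(K,T,uv,z):
    o,d=ray(K,T,uv);return o+d*(z-o[2])/d[2]
def proj(K,T,P):
    c=np.linalg.inv(T)@np.append(P,1);u=K@c[:3];return u[:2]/u[2]
def tri(rays):
    A=0;b=0
    for o,d in rays:
        d=d/np.linalg.norm(d);M=np.eye(3)-np.outer(d,d);A=A+M;b=b+M@o
    return np.linalg.solve(A,b)
E
python3 - <<'E'
from h import *
t=cv2.imread("pics/top0.png");s=cv2.imread("pics/scene0.png")
def crop(im,x,y,w=80,h=60): return cv2.resize(im[y:y+h,x:x+w],(400,300),interpolation=cv2.INTER_CUBIC)
cv2.imwrite("pics/c1.png",np.vstack([np.hstack([crop(t,220,170),crop(t,325,155)]),np.hstack([crop(s,220,225),crop(s,305,145)])]))
Kt,Tt=cam("top");Ks,Ts=cam("scene")
for n,im,K,T,box in(("top",t,Kt,Tt,[(220,170,300,230),(340,165,385,200)]),("scene",s,Ks,Ts,[(220,225,300,290),(325,145,365,200)])):
    hsv=cv2.cvtColor(im,cv2.COLOR_BGR2HSV)
    for c,(lo,hi),b in(("blue",((105,120,50),(130,255,255)),box[0]),("orange",((3,170,90),(18,255,255)),box[1]),("white",((0,0,170),(180,60,255)),box[1])):
        m=cv2.inRange(hsv,lo,hi);z=np.zeros_like(m);x0,y0,x1,y1=b;z[y0:y1,x0:x1]=m[y0:y1,x0:x1]
        cs=max(cv2.findContours(z,0,2)[0],key=cv2.contourArea)
        M=cv2.moments(cs);uv=(M['m10']/M['m00'],M['m01']/M['m00'])
        print(n,c,np.round(uv,1),cv2.contourArea(cs),np.round(cv2.minAreaRect(cs)[1],1),[np.round(onz(K,T,uv,h)[:2],4) for h in (.045,.078,.1)])
E
```

```text
top blue [239.5 193.4] 245.0 [12.9 22.5] [array([0.5229, 0.2225]), array([0.5181, 0.216 ]), array([0.5148, 0.2117])]
top orange [365.3 180.1] 14.0 [4.4 4.7] [array([ 0.5696, -0.1623]), array([ 0.5634, -0.1581]), array([ 0.5593, -0.1553])]
top white [363.4 183.2] 187.5 [17.2 17.1] [array([ 0.5599, -0.1563]), array([ 0.554 , -0.1523]), array([ 0.5501, -0.1496])]
scene blue [237.5 257.8] 438.5 [29.9 18.7] [array([0.5408, 0.2095]), array([0.5192, 0.2172]), array([0.5049, 0.2223])]
scene orange [345.1 167.9] 59.0 [ 7.1 12.7] [array([ 0.6043, -0.195 ]), array([ 0.5802, -0.1707]), array([ 0.5641, -0.1546])]
scene white [344.  182.3] 223.5 [15.5 21.3] [array([ 0.5637, -0.1539]), array([ 0.5412, -0.1313]), array([ 0.5263, -0.1163])]
```

View pics/c1.png

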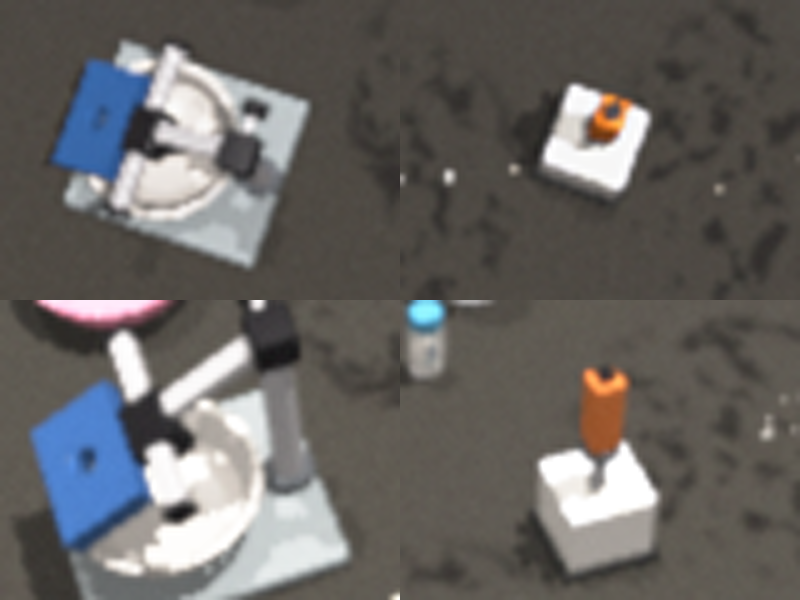

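Crops: the blue plate's hole is at top pixel (240.2,193.4) and scene pixel (237.2,257), which both give about (0.519,0.216,0.078). The probe handle is near (0.560,-0.155) and the park block is turned about 20°. I'll move above the probe for a close look.

>>> arm_command(
  motion=[
    {"tx": 41,"ty": -20.5,"tz": -4},
    {"tx": 41,"ty": -20.5,"tz": -4},
    {"tx": 41,"ty": -20.5,"tz": -4},
    {"tx": 41,"ty": -20.5,"tz": -4},
    {"tx": 41,"ty": -20.5,"tz": -4},
    {"tx": 41,"ty": -20.5,"tz": -4},
    {"tx": 41,"ty": -20.5,"tz": -4},
    {"tx": 41,"ty": -20.5,"tz": -4},
    {"tx": 41,"ty": -20.5,"tz": -4},
    {"tx": 41,"ty": -20.5,"tz": -4},
    {"tx": 41,"ty": -20.5,"tz": -4},
    {"tx": 41,"ty": -20.5,"tz": -4},
    {},
    {},
    {},
  ],
)

```text
$.motion[0]: bad value
```

```bash
python3 - <<'E'
from h import *
s=status.read_state();im=viewer.camera("wrist")[:,:,::-1].copy();cv2.imwrite("pics/w1.png",im)
np.save("w1.npy",np.array([*s['position'],*s['eef_rot']]))
print(s['position'],s['eef_rot'],s['q'])
K,T=cam("wrist",s);hsv=cv2.cvtColor(im,cv2.COLOR_BGR2HSV)
m=cv2.inRange(hsv,(3,170,90),(18,255,255))
for c in cv2.findContours(m,0,2)[0]:
    if cv2.contourArea(c)>100: print(cv2.minAreaRect(c),cv2.approxPolyDP(c,4,True)[:,0].tolist())
print([proj(K,T,[.56,-.155,h]).round() for h in (.045,.075,.125)])
E
```

```text
[ 0.15184215 -0.52840465  0.21301192] [-4.55910563e-04  9.90231565e-01  1.39431843e-01 -2.21554677e-05] [-1.35760731e+00  3.00321311e-01  1.52147842e+00  2.33111687e-05
  1.32070554e+00 -6.65920487e-02]
[array([ -99., -625.]), array([-165., -740.]), array([ -337., -1041.])]
```

View pics/w1.png

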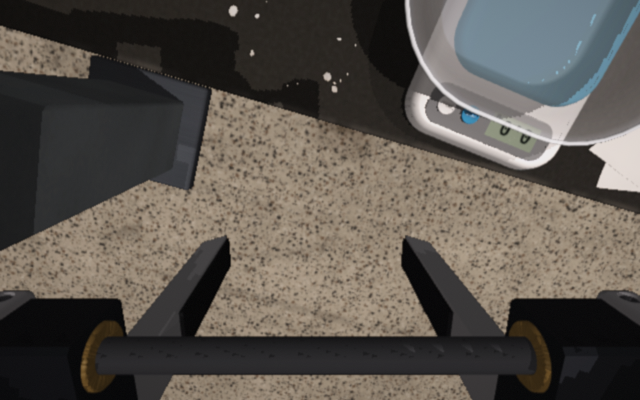

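The first command was refused because every row needs all its fields, so nothing moved. The wrist view shows a bin at upper right of the start pose, so I'll move up and left first, then across.

>>> arm_command(
  motion=[
    {"gripper": 94,"tx": 0,"ty": -40,"tz": -15,"ax": 0,"ay": 0,"az": 0},
    {"gripper": 94,"tx": 0,"ty": -40,"tz": -15,"ax": 0,"ay": 0,"az": 0},
    {"gripper": 94,"tx": 30,"ty": -35,"tz": -10,"ax": 0,"ay": 0,"az": 0},
    {"gripper": 94,"tx": 42,"ty": -20,"tz": 0,"ax": 0,"ay": 0,"az": 0},
    {"gripper": 94,"tx": 42,"ty": -20,"tz": 0,"ax": 0,"ay": 0,"az": 0},
    {"gripper": 94,"tx": 42,"ty": -18,"tz": 0,"ax": 0,"ay": 0,"az": 0},
    {"gripper": 94,"tx": 42,"ty": -18,"tz": 0,"ax": 0,"ay": 0,"az": 0},
    {"gripper": 94,"tx": 42,"ty": -18,"tz": 0,"ax": 0,"ay": 0,"az": 0},
    {"gripper": 94,"tx": 42,"ty": -18,"tz": 0,"ax": 0,"ay": 0,"az": 0},
    {"gripper": 94,"tx": 42,"ty": -10,"tz": 0,"ax": 0,"ay": 0,"az": 0},
    {"gripper": 94,"tx": 42,"ty": -10,"tz": 0,"ax": 0,"ay": 0,"az": 0},
    {"gripper": 94,"tx": 42,"ty": 0,"tz": 0,"ax": 0,"ay": 0,"az": 0},
    {"gripper": 94,"tx": 42,"ty": 0,"tz": 0,"ax": 0,"ay": 0,"az": 0},
    {"gripper": 94,"tx": 42,"ty": 0,"tz": 0,"ax": 0,"ay": 0,"az": 0},
    {"gripper": 94,"tx": 0,"ty": 0,"tz": 0,"ax": 0,"ay": 0,"az": 0},
    {"gripper": 94,"tx": 0,"ty": 0,"tz": 0,"ax": 0,"ay": 0,"az": 0},
    {"gripper": 94,"tx": 0,"ty": 0,"tz": 0,"ax": 0,"ay": 0,"az": 0},
  ],
)

```text
time: 1.9
position: [0.5558, -0.1557, 0.2536]
eef_rot: [0.0, 0.99, 0.139, -0.0]
contact_force: [-0.2, 0.1, 0.8]
grip_width: 0.094
grip_force: 0.0
```

```bash
python3 - <<'E'
from h import *
s=status.read_state();im=viewer.camera("wrist")[:,:,::-1].copy();cv2.imwrite("pics/w2.png",im)
np.save("w2.npy",np.array([*s['position'],*s['eef_rot']]))
print(s['time'],s['position'],s['eef_rot'],s['q'])
K,T=cam("wrist",s);hsv=cv2.cvtColor(im,cv2.COLOR_BGR2HSV)
m=cv2.inRange(hsv,(3,170,90),(18,255,255))
for c in cv2.findContours(m,0,2)[0]:
    if cv2.contourArea(c)>100: print(cv2.minAreaRect(c),cv2.approxPolyDP(c,4,True)[:,0].tolist())
print([proj(K,T,[.56,-.155,h]).round() for h in (.045,.075,.125)])
E
```

```text
1.9 [ 0.55581338 -0.15569619  0.25359205] [ 3.95828076e-05  9.90263838e-01  1.39203189e-01 -3.15979762e-05] [-3.36528780e-01  3.34555756e-01  1.38243684e+00 -1.00397695e-04
  1.42461994e+00  9.54968723e-01]
((318.60345458984375, 175.2586212158203), (22.840526580810547, 22.46913719177246), 68.1985855102539) [[320, 164], [310, 174], [315, 189], [317, 179], [331, 182], [329, 171]]
[array([315., 172.]), array([315., 178.]), array([315., 190.])]
```

View pics/w2.png

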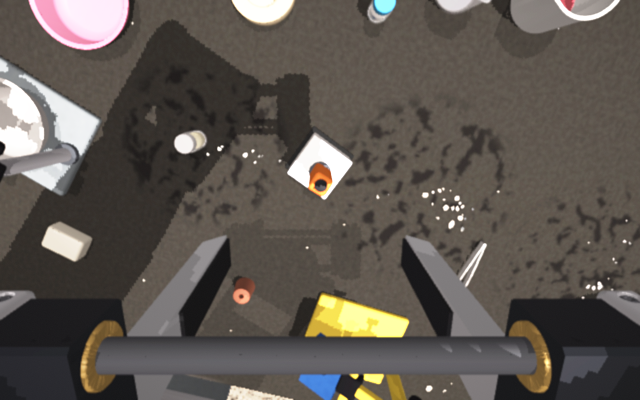

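Wrist view: the block top corners are at (315,131), (352,163), (325,199) and (288,167), and the handle button is at (320,184). I'll zoom in for the handle's yaw.

```bash
python3 - <<'E'
from h import *
im=cv2.imread("pics/w2.png");cv2.imwrite("pics/w2c.png",cv2.resize(im[120:210,270:370],(800,720),interpolation=cv2.INTER_CUBIC)[120:])
s=dict(zip(("position","eef_rot"),np.split(np.load("w2.npy"),[3])))
K,T=cam("wrist",s)
c=np.array([onz(K,T,p,.045)[:2] for p in((315,131),(352,163),(325,199),(288,167))])
print(c,c.mean(0),np.linalg.norm(np.roll(c,-1,0)-c,axis=1),[np.degrees(np.arctan2(*(c[(i+1)%4]-c[i])[::-1]))%90 for i in range(4)])
print(onz(K,T,(320,184),.127),onz(K,T,(320,184),.125))
E
```

```text
[[ 0.60216297 -0.14282025]
 [ 0.58049314 -0.19050274]
 [ 0.53380927 -0.17390966]
 [ 0.55726342 -0.12529454]] [ 0.5684322 -0.1581318] [0.05237558 0.04954506 0.05397709 0.04819875] [np.float64(65.5600596194719), np.float64(70.4330103057313), np.float64(64.24522308163841), np.float64(68.6777358742792)]
[ 0.56696158 -0.15751514  0.127     ] [ 0.56651568 -0.15766888  0.125     ]
```

View pics/w2c.png

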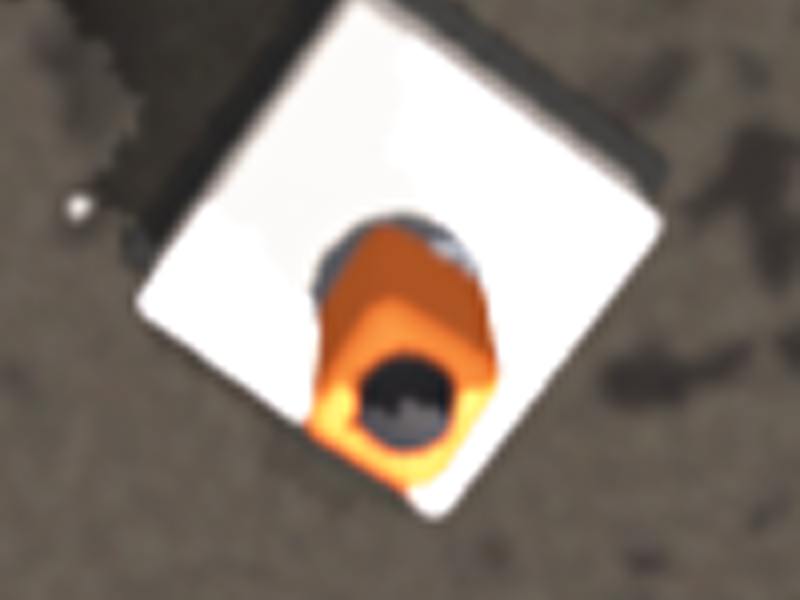

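The handle lies square with the block (edges at about 67° in world), centred at about (0.567,-0.158). I'll turn -51° about the tool z, centre over it and go down partway.

>>> arm_command(
  motion=[
    {"gripper": 94,"tx": 0,"ty": 0,"tz": 0,"ax": 0,"ay": 0,"az": -8.5},
    {"gripper": 94,"tx": 0,"ty": 0,"tz": 0,"ax": 0,"ay": 0,"az": -8.5},
    {"gripper": 94,"tx": 0,"ty": 0,"tz": 0,"ax": 0,"ay": 0,"az": -8.5},
    {"gripper": 94,"tx": 0,"ty": 0,"tz": 0,"ax": 0,"ay": 0,"az": -8.5},
    {"gripper": 94,"tx": 0,"ty": 0,"tz": 0,"ax": 0,"ay": 0,"az": -8.5},
    {"gripper": 94,"tx": 0,"ty": 0,"tz": 0,"ax": 0,"ay": 0,"az": -8.5},
    {"gripper": 94,"tx": 2.3,"ty": 11.2,"tz": 20,"ax": 0,"ay": 0,"az": 0},
    {"gripper": 60,"tx": 0,"ty": 0,"tz": 30,"ax": 0,"ay": 0,"az": 0},
    {"gripper": 60,"tx": 0,"ty": 0,"tz": 30,"ax": 0,"ay": 0,"az": 0},
    {"gripper": 60,"tx": 0,"ty": 0,"tz": 0,"ax": 0,"ay": 0,"az": 0},
    {"gripper": 60,"tx": 0,"ty": 0,"tz": 0,"ax": 0,"ay": 0,"az": 0},
    {"gripper": 60,"tx": 0,"ty": 0,"tz": 0,"ax": 0,"ay": 0,"az": 0},
  ],
)

```text
time: 3.15
position: [0.5682, -0.158, 0.1757]
eef_rot: [0.001, 0.834, 0.552, 0.001]
contact_force: [0.2, -0.1, 0.7]
grip_width: 0.0605
grip_force: 0.0
```

```bash
python3 - <<'E'
from h import *
s=status.read_state();im=viewer.camera("wrist")[:,:,::-1].copy();cv2.imwrite("pics/w3.png",im)
print(s['time'],s['position'],s['eef_rot'],s['q'],s['contact_force'])
K,T=cam("wrist",s);hsv=cv2.cvtColor(im,cv2.COLOR_BGR2HSV)
m=cv2.inRange(hsv,(3,150,80),(22,255,255))
for c in cv2.findContours(m,0,2)[0]:
    if cv2.contourArea(c)>100: print(cv2.minAreaRect(c),cv2.approxPolyDP(c,4,True)[:,0].tolist())
print([proj(K,T,[.567,-.158,h]).round() for h in (.045,.075,.125)])
E
```

```text
3.15 [ 0.56823501 -0.15803958  0.17572473] [0.0012047  0.83384702 0.55199349 0.00093806] [-3.33374588e-01  4.17807418e-01  1.45114474e+00  2.85597980e-05
  1.26958693e+00  6.79056387e-02] [ 0.22323619 -0.06121203  0.73620759]
((311.5, 215.5), (43.0, 27.0), 90.0) [[319, 194], [301, 197], [299, 217], [313, 214], [303, 225], [314, 218], [320, 226], [314, 215], [320, 213], [324, 232], [303, 237], [299, 222], [301, 237], [325, 233]]
((617.7522583007812, 123.11846923828125), (15.254256248474121, 54.41609191894531), 19.440032958984375) [[634, 100], [618, 110], [609, 125], [615, 151], [614, 122]]
((541.989990234375, 86.42999267578125), (31.39554214477539, 42.28498840332031), 81.8698959350586) [[560, 68], [532, 73], [521, 89], [534, 88], [544, 102], [560, 99], [551, 91]]
[array([313., 194.]), array([313., 204.]), array([313., 225.])]
```

View pics/w3.png

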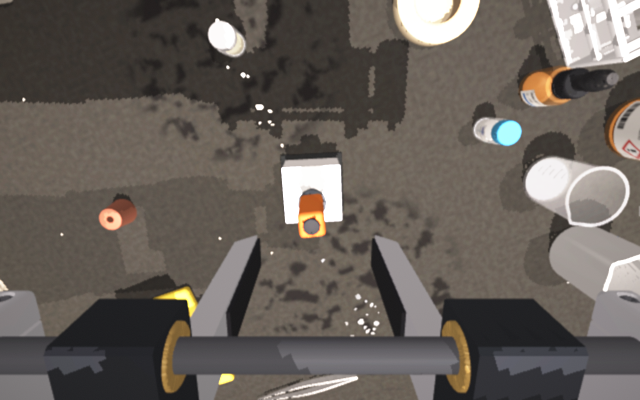

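The handle top is at (311.5,226) against a prediction of (313,225), so it's 1 mm off, with about -4° of residual yaw. I'll descend and grasp.

>>> arm_command(
  motion=[
    {"gripper": 60,"tx": 0,"ty": -1,"tz": 20,"ax": 0,"ay": 0,"az": -4},
    {"gripper": 60,"tx": 0,"ty": 0,"tz": 20,"ax": 0,"ay": 0,"az": 0},
    {"gripper": 60,"tx": 0,"ty": 0,"tz": 20,"ax": 0,"ay": 0,"az": 0},
    {"gripper": 60,"tx": 0,"ty": 0,"tz": 22,"ax": 0,"ay": 0,"az": 0},
    {"gripper": 30,"tx": 0,"ty": 0,"tz": 0,"ax": 0,"ay": 0,"az": 0},
    {"gripper": 20,"tx": 0,"ty": 0,"tz": 0,"ax": 0,"ay": 0,"az": 0},
    {"gripper": 10,"tx": 0,"ty": 0,"tz": 0,"ax": 0,"ay": 0,"az": 0},
    {"gripper": 10,"tx": 0,"ty": 0,"tz": 0,"ax": 0,"ay": 0,"az": 0},
    {"gripper": 10,"tx": 0,"ty": 0,"tz": 0,"ax": 0,"ay": 0,"az": 0},
    {"gripper": 10,"tx": 0,"ty": 0,"tz": 0,"ax": 0,"ay": 0,"az": 0},
    {"gripper": 10,"tx": 0,"ty": 0,"tz": 0,"ax": 0,"ay": 0,"az": 0},
    {"gripper": 10,"tx": 0,"ty": 0,"tz": 0,"ax": 0,"ay": 0,"az": 0},
  ],
)

```text
time: 4.4
position: [0.567, -0.1573, 0.0919]
eef_rot: [0.0, 0.814, 0.581, 0.0]
contact_force: [-1.8, 0.3, 6.8]
grip_width: 0.0179
grip_force: 30.0
```

>>> arm_command(
  motion=[
    {"gripper": 10,"tx": 0,"ty": 0,"tz": -10,"ax": 0,"ay": 0,"az": 0},
    {"gripper": 10,"tx": 0,"ty": 0,"tz": -20,"ax": 0,"ay": 0,"az": 0},
    {"gripper": 10,"tx": 0,"ty": 0,"tz": -30,"ax": 0,"ay": 0,"az": 0},
    {"gripper": 10,"tx": 0,"ty": 0,"tz": -30,"ax": 0,"ay": 0,"az": 0},
    {"gripper": 10,"tx": 0,"ty": 0,"tz": -30,"ax": 0,"ay": 0,"az": 0},
    {"gripper": 10,"tx": 0,"ty": 0,"tz": -30,"ax": 0,"ay": 0,"az": 0},
    {"gripper": 10,"tx": 0,"ty": 0,"tz": -25,"ax": 0,"ay": 0,"az": 0},
    {"gripper": 10,"tx": 0,"ty": 0,"tz": 0,"ax": 0,"ay": 0,"az": 0},
    {"gripper": 10,"tx": 0,"ty": 0,"tz": 0,"ax": 0,"ay": 0,"az": 0},
    {"gripper": 10,"tx": 0,"ty": 0,"tz": 0,"ax": 0,"ay": 0,"az": 0},
  ],
)

```text
time: 5.4
position: [0.5664, -0.1571, 0.2649]
eef_rot: [-0.001, 0.814, 0.581, -0.001]
contact_force: [0.2, 0.3, -0.9]
grip_width: 0.0179
grip_force: 30.0
```

```bash
python3 - <<'E'
from h import *
s=status.read_state();im=viewer.camera("wrist")[:,:,::-1].copy();cv2.imwrite("pics/w4.png",im)
print(s['time'],s['position'],s['eef_rot'],s['q'],s['contact_force'],s['grip_width'])
K,T=cam("wrist",s)
o=s['position'];z=rot(s).apply([0,0,1])
print([proj(K,T,o+z*h).round(1) for h in (-.031,.019,.024,.089)])
S=viewer.camera("scene")[:,:,::-1];cv2.imwrite("pics/s4.png",S)
Ks,Ts=cam("scene");print([proj(Ks,Ts,o+z*h).round(1) for h in (-.031,.019,.024,.089)])
cv2.imwrite("pics/w4c.png",np.hstack([cv2.resize(im[100:400,220:420],(400,600)),cv2.resize(S[60:180,300:380],(400,600),interpolation=cv2.INTER_CUBIC)]))
E
```

```text
5.4 [ 0.56638005 -0.15705291  0.26487211] [-9.93784917e-04  8.13967391e-01  5.80909310e-01 -6.87500157e-04] [-3.32821738e-01  3.54613919e-01  1.33009398e+00  3.14378005e-05
  1.45930138e+00 -1.72074544e-03] [ 0.18158587  0.32726037 -0.92281749] 0.017901984636744667
[array([314.5, 287.4]), array([314.7, 243. ]), array([314.8, 239.7]), array([314.9, 207.3])]
[array([349.6, 106.3]), array([348.3, 123.6]), array([348.2, 125.3]), array([346.8, 145.7])]
```

View pics/w4c.png

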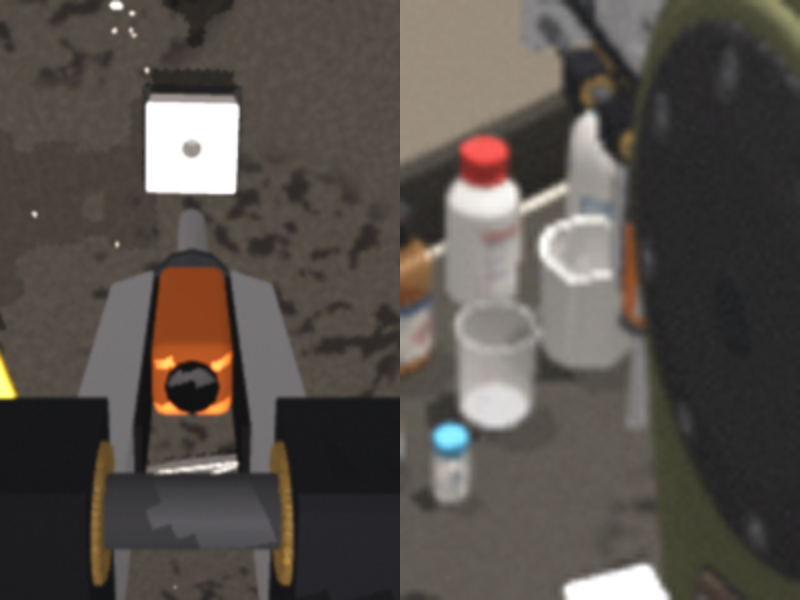

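The probe is held straight. The tip is at wrist px (316,205) against a predicted 315,207, so the lateral error is about 1 mm. Now I'll go over to the stand and tilt 30°.

>>> arm_command(
  motion=[
    {"gripper": 10,"tx": 21,"ty": -8.5,"tz": 0,"ax": 0,"ay": 0,"az": 0},
    {"gripper": 10,"tx": 40,"ty": -16,"tz": 0,"ax": 0,"ay": 0,"az": 0},
    {"gripper": 10,"tx": 40,"ty": -16,"tz": 0,"ax": 0,"ay": 0,"az": 0},
    {"gripper": 10,"tx": 40,"ty": -16,"tz": 0,"ax": 0,"ay": 0,"az": 0},
    {"gripper": 10,"tx": 40,"ty": -16,"tz": 0,"ax": 0,"ay": 0,"az": 0},
    {"gripper": 10,"tx": 40,"ty": -16,"tz": 0,"ax": 0,"ay": 0,"az": 0},
    {"gripper": 10,"tx": 40,"ty": -16,"tz": 0,"ax": 0,"ay": 0,"az": 0},
    {"gripper": 10,"tx": 40,"ty": -16,"tz": 0,"ax": 0,"ay": 0,"az": 0},
    {"gripper": 10,"tx": 40,"ty": -16,"tz": 0,"ax": 0,"ay": 0,"az": 0},
    {"gripper": 10,"tx": 40,"ty": -16,"tz": 0,"ax": 0,"ay": 0,"az": 0},
    {"gripper": 10,"tx": 40,"ty": -16,"tz": 0,"ax": 0,"ay": 0,"az": 0},
    {"gripper": 10,"tx": 0,"ty": 0,"tz": 0,"ax": 0,"ay": -5,"az": 0},
    {"gripper": 10,"tx": 0,"ty": 0,"tz": 0,"ax": 0,"ay": -5,"az": 0},
    {"gripper": 10,"tx": 0,"ty": 0,"tz": 0,"ax": 0,"ay": -5,"az": 0},
    {"gripper": 10,"tx": 0,"ty": 0,"tz": 0,"ax": 0,"ay": -5,"az": 0},
    {"gripper": 10,"tx": 0,"ty": 0,"tz": 0,"ax": 0,"ay": -5,"az": 0},
    {"gripper": 10,"tx": 0,"ty": 0,"tz": 0,"ax": 0,"ay": -5,"az": 0},
    {"gripper": 10,"tx": 0,"ty": 0,"tz": 0,"ax": 0,"ay": 0,"az": 0},
    {"gripper": 10,"tx": 0,"ty": 0,"tz": 0,"ax": 0,"ay": 0,"az": 0},
    {"gripper": 10,"tx": 0,"ty": 0,"tz": 0,"ax": 0,"ay": 0,"az": 0},
  ],
)

```text
time: 7.5
position: [0.5445, 0.2954, 0.2668]
eef_rot: [0.15, 0.787, 0.561, -0.21]
contact_force: [-0.6, -0.3, -0.3]
grip_width: 0.0178
grip_force: 30.0
```

```bash
python3 - <<'E'
from h import *
s=status.read_state();im=viewer.camera("wrist")[:,:,::-1].copy();cv2.imwrite("pics/w5.png",im)
np.save("w5.npy",np.array([*s['position'],*s['eef_rot']]))
print(s['time'],s['position'],s['eef_rot'],s['q'],s['contact_force'],s['grip_width'])
print("axis",-rot(s).apply([0,0,1]))
K,T=cam("wrist",s)
print(proj(K,T,[.519,.216,.078]))
E
```

```text
7.5 [0.54445265 0.29539401 0.26680389] [ 0.14975764  0.78663396  0.56110724 -0.20961472] [ 0.56927453  0.70143687  0.89122455 -0.33968315  1.95083283  0.83854498] [-0.55196347 -0.31439099 -0.31491859] 0.0178244687110301
axis [0.16171992 0.47084156 0.86726864]
[316.75614093 156.58304792]
```

View pics/w5.png

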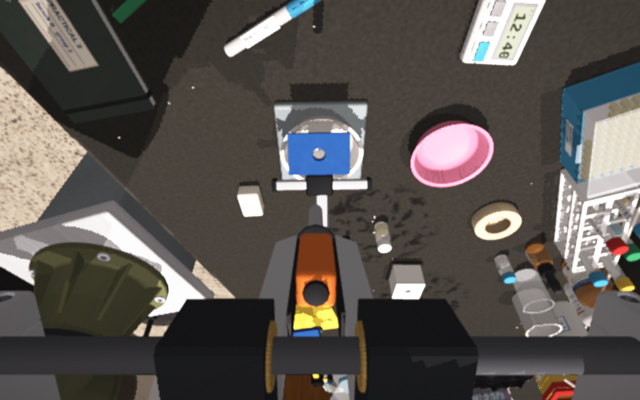

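The plate fills (288–350, 133–176) with its hole at (319,153), and the tip is at (318,195). The plate edges are turned about -1.5° from the tool. I'll refine this numerically.

```bash
cat > loc.py <<'E'
from h import *
def loc(im,s,show=True):
    K,T=cam("wrist",s);hsv=cv2.cvtColor(im,cv2.COLOR_BGR2HSV)
    m=cv2.inRange(hsv,(105,120,50),(130,255,255));m[300:]=0
    c=max(cv2.findContours(m,0,2)[0],key=cv2.contourArea)
    f=np.zeros_like(m);cv2.drawContours(f,[c],-1,255,-1)
    h=f&~m;n,l,st,ce=cv2.connectedComponentsWithStats(h)
    r=cv2.minAreaRect(c)
    cands=[(st[i,4],ce[i].round(1),st[i,2:4].tolist()) for i in range(1,n) if st[i,4]>8]
    return K,T,r,cands,c
E
python3 - <<'E'
from loc import *
v=np.load("w5.npy");s=dict(position=v[:3],eef_rot=v[3:]);im=cv2.imread("pics/w5.png")
K,T,r,cands,c=loc(im,s);print(r,cands)
b=cv2.boxPoints(r);b=b[np.argsort(b[:,1])]
hole=cands and max(cands,key=lambda q:q[0])[1]
P=onz(K,T,hole,.078);a=-rot(s).apply([0,0,1])
for _ in range(3):
    q=[]
    for p in b:
        o,d=ray(K,T,p);q.append(o+d*((P-o)@a)/(d@a))
    q=np.array(q)
    e=[(q[i+1]-q[i])*(1 if b[i+1][0]>b[i][0] else -1) for i in (0,2)]
    y=(e[0]+e[1]);y[2]=0;y/=np.linalg.norm(y)   # along rail, +image right
    down=np.array([-y[1],y[0],0]);down*=np.sign(down@a)
    a=.5*down+np.array([0,0,.8660254])
print("P",P,"sizes",[np.linalg.norm(x) for x in e],np.linalg.norm((q[0]+q[1]-q[2]-q[3])/2),"centre",q.mean(0))
print("a",a,"y",y)
Rm=rot(s);print("a in tool",Rm.inv().apply(a),"y in tool",Rm.inv().apply(y))
tip=v[:3]+Rm.apply([0,0,.087]);d=Rm.inv().apply(P-v[:3]);print("hole in tool mm",d*1e3, 'tip proj',proj(K,T,tip))
E
```

```text
((318.5, 154.0), (42.0, 61.0), 90.0) [(np.int32(116), array([318.5, 153.4]), [12, 12])]
P [0.52211579 0.21943543 0.078     ] sizes [np.float64(0.06326962641866504), np.float64(0.0653478716453714)] 0.044361773568505194 centre [0.52183929 0.21862232 0.07849584]
a [0.16300762 0.47268226 0.8660254 ] y [ 0.94536451 -0.32601524  0.        ]
a in tool [ 2.49198036e-03  6.18041029e-04 -9.99996701e-01] y in tool [-3.19591965e-04  9.99999758e-01  6.17246499e-04]
hole in tool mm [ 25.40012565   3.52992344 203.12046383] tip proj [314.98290641 209.24622342]
```

>>> arm_command(
  motion=[
    {"gripper": 10,"tx": 13,"ty": 1.5,"tz": 10,"ax": 0,"ay": 0,"az": 0},
    {"gripper": 10,"tx": 13,"ty": 1.5,"tz": 20,"ax": 0,"ay": 0,"az": 0},
    {"gripper": 10,"tx": 0,"ty": 0,"tz": 20,"ax": 0,"ay": 0,"az": 0},
    {"gripper": 10,"tx": 0,"ty": 0,"tz": 20,"ax": 0,"ay": 0,"az": 0},
    {"gripper": 10,"tx": 0,"ty": 0,"tz": 15,"ax": 0,"ay": 0,"az": 0},
    {"gripper": 10,"tx": 0,"ty": 0,"tz": 8,"ax": 0,"ay": 0,"az": 0},
    {"gripper": 10,"tx": 0,"ty": 0,"tz": 0,"ax": 0,"ay": 0,"az": 0},
    {"gripper": 10,"tx": 0,"ty": 0,"tz": 0,"ax": 0,"ay": 0,"az": 0},
  ],
)

```text
time: 8.35
position: [0.5396, 0.2724, 0.1733]
eef_rot: [0.15, 0.786, 0.561, -0.21]
contact_force: [-0.3, 0.4, -0.5]
grip_width: 0.0179
grip_force: 30.0
```

```bash
python3 - <<'E'
from loc import *
s=status.read_state();im=viewer.camera("wrist")[:,:,::-1].copy();cv2.imwrite("pics/w6.png",im)
np.save("w6.npy",np.array([*s['position'],*s['eef_rot']]))
print(s['time'],s['position'],s['contact_force'],s['q'])
K,T,r,cands,c=loc(im,s);print(r,cands)
Rm=rot(s);print('tip proj',proj(K,T,s['position']+Rm.apply([0,0,.087])),'hole pred',proj(K,T,[.5221,.2194,.078]),Rm.inv().apply(np.array([.5221,.2194,.078])-s['position']))
cv2.imwrite("pics/w6c.png",cv2.resize(im[120:270,220:420],(800,600),interpolation=cv2.INTER_CUBIC))
E
```

```text
8.35 [0.53960209 0.2723592  0.17330866] [-0.31519018  0.42387955 -0.53829254] [ 0.54582775  0.71121605  1.08924126 -0.33067344  1.74803419  0.88603057]
((315.5, 201.5), (53.0, 79.0), 90.0) []
tip proj [314.98419505 209.24870545] hole pred [315.7921585  201.61742517] [-0.0007342   0.00062478  0.11042559]
```

View pics/w6c.png

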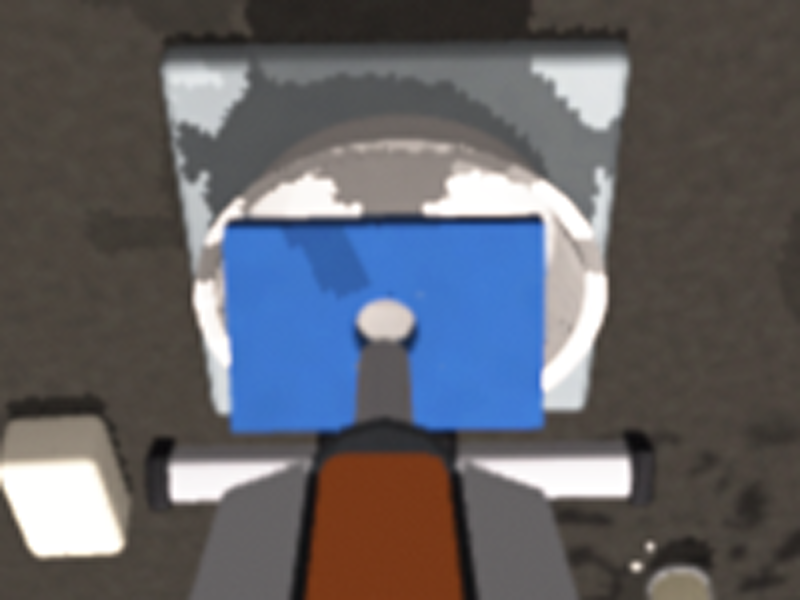

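The tip's far edge is at px row 205, col 316. The hole centre is at about (316.2,200.5), which needs +0.8 mm in x and +0.2 mm in y. The tip is about 23 mm above the face. I'll lower it gently to just past the face and check the force.

>>> arm_command(
  motion=[
    {"gripper": 10,"tx": 0.8,"ty": 0.2,"tz": 6,"ax": 0,"ay": 0,"az": 0},
    {"gripper": 10,"tx": 0,"ty": 0,"tz": 6,"ax": 0,"ay": 0,"az": 0},
    {"gripper": 10,"tx": 0,"ty": 0,"tz": 5,"ax": 0,"ay": 0,"az": 0},
    {"gripper": 10,"tx": 0,"ty": 0,"tz": 3,"ax": 0,"ay": 0,"az": 0},
    {"gripper": 10,"tx": 0,"ty": 0,"tz": 2,"ax": 0,"ay": 0,"az": 0},
    {"gripper": 10,"tx": 0,"ty": 0,"tz": 1,"ax": 0,"ay": 0,"az": 0},
    {"gripper": 10,"tx": 0,"ty": 0,"tz": 1,"ax": 0,"ay": 0,"az": 0},
    {"gripper": 10,"tx": 0,"ty": 0,"tz": 1,"ax": 0,"ay": 0,"az": 0},
    {"gripper": 10,"tx": 0,"ty": 0,"tz": 0,"ax": 0,"ay": 0,"az": 0},
    {"gripper": 10,"tx": 0,"ty": 0,"tz": 0,"ax": 0,"ay": 0,"az": 0},
  ],
)

```text
time: 9.4
position: [0.5357, 0.2609, 0.1509]
eef_rot: [0.15, 0.786, 0.561, -0.211]
contact_force: [0.0, 1.0, -0.9]
grip_width: 0.0181
grip_force: 30.0
```

```bash
cat > st.py <<'E'
from h import *
s=status.read_state();Rm=rot(s);print(s['time'],s['position'],"F tool",Rm.inv().apply(s['contact_force']).round(1),"M tool",Rm.inv().apply(s['ft_torque']).round(3),s['grip_width'])
d=Rm.inv().apply(np.array([.5221,.2194,.078])-s['position'])*1e3;print("hole in tool",d.round(1),"tip depth",(87-d[2]).round(1))
E
python3 st.py
```

```text
9.4 [0.53572239 0.26086001 0.15089969] F tool [ 1.3 -0.3  0.3] M tool [-0.107  0.295  0.046] 0.01810474941450092
hole in tool [-1.3  0.6 85. ] tip depth 2.0
```

>>> arm_command(
  motion=[
    {"gripper": 10,"tx": 0,"ty": 0,"tz": 1,"ax": 0,"ay": 0,"az": 0},
    {"gripper": 10,"tx": 0,"ty": 0,"tz": 1,"ax": 0,"ay": 0,"az": 0},
    {"gripper": 10,"tx": 0,"ty": 0,"tz": 1,"ax": 0,"ay": 0,"az": 0},
    {"gripper": 10,"tx": 0,"ty": 0,"tz": 1,"ax": 0,"ay": 0,"az": 0},
    {"gripper": 10,"tx": 0,"ty": 0,"tz": 0,"ax": 0,"ay": 0,"az": 0},
  ],
)

```text
time: 9.9
position: [0.535, 0.2589, 0.1472]
eef_rot: [0.15, 0.786, 0.561, -0.211]
contact_force: [0.4, -0.5, -1.0]
grip_width: 0.0178
grip_force: 30.0
```

```bash
python3 st.py
```

```text
9.9 [0.53502185 0.25886087 0.14723864] F tool [0.3 0.5 1.1] M tool [-0.034  0.253  0.02 ] 0.017836067933247785
hole in tool [-1.3  0.6 80.7] tip depth 6.3
```

No resistance at 6 mm depth, so the shaft is in the hole. I'll continue.

>>> arm_command(
  motion=[
    {"gripper": 10,"tx": 0,"ty": 0,"tz": 2,"ax": 0,"ay": 0,"az": 0},
    {"gripper": 10,"tx": 0,"ty": 0,"tz": 2,"ax": 0,"ay": 0,"az": 0},
    {"gripper": 10,"tx": 0,"ty": 0,"tz": 2,"ax": 0,"ay": 0,"az": 0},
    {"gripper": 10,"tx": 0,"ty": 0,"tz": 2,"ax": 0,"ay": 0,"az": 0},
    {"gripper": 10,"tx": 0,"ty": 0,"tz": 2,"ax": 0,"ay": 0,"az": 0},
    {"gripper": 10,"tx": 0,"ty": 0,"tz": 2,"ax": 0,"ay": 0,"az": 0},
    {"gripper": 10,"tx": 0,"ty": 0,"tz": 0,"ax": 0,"ay": 0,"az": 0},
  ],
)

```text
time: 10.6
position: [0.533, 0.2531, 0.1368]
eef_rot: [0.15, 0.786, 0.561, -0.211]
contact_force: [-0.2, -1.0, -1.4]
grip_width: 0.0181
grip_force: 30.0
```

```bash
python3 st.py
```

```text
10.6 [0.53302303 0.25312113 0.13676406] F tool [-0.2  0.1  1.7] M tool [-0.044  0.251  0.061] 0.018069399910409876
hole in tool [-1.3  0.6 68.6] tip depth 18.4
```

>>> arm_command(
  motion=[
    {"gripper": 10,"tx": 0,"ty": 0,"tz": 3,"ax": 0,"ay": 0,"az": 0},
    {"gripper": 10,"tx": 0,"ty": 0,"tz": 3,"ax": 0,"ay": 0,"az": 0},
    {"gripper": 10,"tx": 0,"ty": 0,"tz": 3,"ax": 0,"ay": 0,"az": 0},
    {"gripper": 10,"tx": 0,"ty": 0,"tz": 3,"ax": 0,"ay": 0,"az": 0},
    {"gripper": 10,"tx": 0,"ty": 0,"tz": 3,"ax": 0,"ay": 0,"az": 0},
    {"gripper": 10,"tx": 0,"ty": 0,"tz": 3,"ax": 0,"ay": 0,"az": 0},
    {"gripper": 10,"tx": 0,"ty": 0,"tz": 3,"ax": 0,"ay": 0,"az": 0},
    {"gripper": 10,"tx": 0,"ty": 0,"tz": 3,"ax": 0,"ay": 0,"az": 0},
    {"gripper": 10,"tx": 0,"ty": 0,"tz": 3,"ax": 0,"ay": 0,"az": 0},
    {"gripper": 10,"tx": 0,"ty": 0,"tz": 3,"ax": 0,"ay": 0,"az": 0},
    {"gripper": 10,"tx": 0,"ty": 0,"tz": 3,"ax": 0,"ay": 0,"az": 0},
    {"gripper": 10,"tx": 0,"ty": 0,"tz": 3,"ax": 0,"ay": 0,"az": 0},
    {"gripper": 10,"tx": 0,"ty": 0,"tz": 2,"ax": 0,"ay": 0,"az": 0},
    {"gripper": 10,"tx": 0,"ty": 0,"tz": 2,"ax": 0,"ay": 0,"az": 0},
    {"gripper": 10,"tx": 0,"ty": 0,"tz": 1,"ax": 0,"ay": 0,"az": 0},
    {"gripper": 10,"tx": 0,"ty": 0,"tz": 0,"ax": 0,"ay": 0,"az": 0},
  ],
)

```text
time: 12.2
position: [0.5264, 0.2338, 0.1014]
eef_rot: [0.15, 0.786, 0.561, -0.211]
contact_force: [0.8, -2.0, -0.9]
grip_width: 0.0178
grip_force: 30.0
```

```bash
python3 st.py
```

```text
12.2 [0.52642059 0.23377815 0.10137631] F tool [-1.   1.4  1.6] M tool [-0.061  0.076  0.061] 0.01784751858980775
hole in tool [-1.3  0.6 27.7] tip depth 59.3
```

Depth is 59 mm with negligible force. I'll seat it in 1 mm steps, in two batches.

>>> arm_command(
  motion=[
    {"gripper": 10,"tx": 0,"ty": 0,"tz": 1,"ax": 0,"ay": 0,"az": 0},
    {"gripper": 10,"tx": 0,"ty": 0,"tz": 1,"ax": 0,"ay": 0,"az": 0},
    {"gripper": 10,"tx": 0,"ty": 0,"tz": 1,"ax": 0,"ay": 0,"az": 0},
    {"gripper": 10,"tx": 0,"ty": 0,"tz": 1,"ax": 0,"ay": 0,"az": 0},
    {"gripper": 10,"tx": 0,"ty": 0,"tz": 0,"ax": 0,"ay": 0,"az": 0},
  ],
)

```text
time: 12.7
position: [0.5258, 0.2319, 0.0979]
eef_rot: [0.15, 0.786, 0.561, -0.211]
contact_force: [-0.1, -1.4, -0.8]
grip_width: 0.0175
grip_force: 30.0
```

>>> arm_command(
  motion=[
    {"gripper": 10,"tx": 0,"ty": 0,"tz": 0.5,"ax": 0,"ay": 0,"az": 0},
    {"gripper": 10,"tx": 0,"ty": 0,"tz": 0.5,"ax": 0,"ay": 0,"az": 0},
    {"gripper": 10,"tx": 0,"ty": 0,"tz": 0,"ax": 0,"ay": 0,"az": 0},
  ],
)

```text
time: 13.0
position: [0.5257, 0.2315, 0.0971]
eef_rot: [0.15, 0.786, 0.561, -0.211]
contact_force: [-0.2, -0.6, -0.5]
grip_width: 0.0175
grip_force: 30.0
```

```bash
python3 st.py
```

```text
13.0 [0.52565778 0.23145549 0.09714261] F tool [-0.3 -0.   0.7] M tool [-0.098 -0.042  0.034] 0.017462476251690402
hole in tool [-1.3  0.6 22.9] tip depth 64.1
```

>>> arm_command(
  motion=[
    {"gripper": 10,"tx": 0,"ty": 0,"tz": 0.5,"ax": 0,"ay": 0,"az": 0},
    {"gripper": 10,"tx": 0,"ty": 0,"tz": 0.5,"ax": 0,"ay": 0,"az": 0},
    {"gripper": 10,"tx": 0,"ty": 0,"tz": 0.5,"ax": 0,"ay": 0,"az": 0},
    {"gripper": 10,"tx": 0,"ty": 0,"tz": 0,"ax": 0,"ay": 0,"az": 0},
  ],
)

```text
time: 13.4
position: [0.5254, 0.2308, 0.096]
eef_rot: [0.15, 0.786, 0.561, -0.211]
contact_force: [-0.6, -0.9, 0.9]
grip_width: 0.0178
grip_force: 30.0
```

```bash
python3 st.py
```

```text
13.4 [0.52542346 0.23083742 0.09595476] F tool [-1.4 -0.3 -0.3] M tool [-0.029 -0.054  0.063] 0.017778676951094537
hole in tool [-1.3  0.6 21.5] tip depth 65.5
```

>>> arm_command(
  motion=[
    {"gripper": 10,"tx": 0,"ty": 0,"tz": 0.5,"ax": 0,"ay": 0,"az": 0},
    {"gripper": 10,"tx": 0,"ty": 0,"tz": 0.5,"ax": 0,"ay": 0,"az": 0},
    {"gripper": 10,"tx": 0,"ty": 0,"tz": 0.5,"ax": 0,"ay": 0,"az": 0},
    {"gripper": 10,"tx": 0,"ty": 0,"tz": 0,"ax": 0,"ay": 0,"az": 0},
  ],
)

```text
time: 13.8
position: [0.5254, 0.2308, 0.0958]
eef_rot: [0.15, 0.786, 0.561, -0.21]
contact_force: [-2.0, 4.2, 11.5]
grip_width: 0.018
grip_force: 30.0
```

```bash
python3 st.py; python3 - <<'E'
from h import *
im=viewer.camera("wrist")[:,:,::-1].copy()
cv2.imwrite("pics/w7.png",cv2.resize(im[130:330,200:440],(720,600),interpolation=cv2.INTER_CUBIC))
E
```

```text
13.8 [0.52539401 0.23078049 0.09582573] F tool [ -2.9  -3.3 -11.7] M tool [ 0.555 -0.451  0.05 ] 0.017995710084974897
hole in tool [-1.4  0.6 21.4] tip depth 65.6
```

View pics/w7.png

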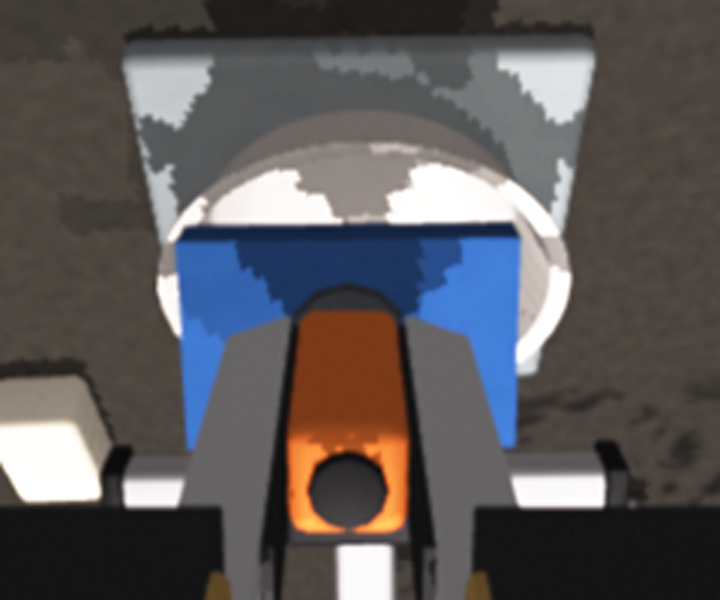

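The collar sits on the plate: an 11.7 N axial reaction and no further travel. I'll ease off, open and back out along the axis.

>>> arm_command(
  motion=[
    {"gripper": 10,"tx": 0,"ty": 0,"tz": -0.8,"ax": 0,"ay": 0,"az": 0},
    {"gripper": 14,"tx": 0,"ty": 0,"tz": 0,"ax": 0,"ay": 0,"az": 0},
    {"gripper": 22,"tx": 0,"ty": 0,"tz": 0,"ax": 0,"ay": 0,"az": 0},
    {"gripper": 30,"tx": 0,"ty": 0,"tz": 0,"ax": 0,"ay": 0,"az": 0},
    {"gripper": 45,"tx": 0,"ty": 0,"tz": 0,"ax": 0,"ay": 0,"az": 0},
    {"gripper": 50,"tx": 0,"ty": 0,"tz": 0,"ax": 0,"ay": 0,"az": 0},
    {"gripper": 50,"tx": 0,"ty": 0,"tz": 0,"ax": 0,"ay": 0,"az": 0},
    {"gripper": 50,"tx": 0,"ty": 0,"tz": -5,"ax": 0,"ay": 0,"az": 0},
    {"gripper": 50,"tx": 0,"ty": 0,"tz": -15,"ax": 0,"ay": 0,"az": 0},
    {"gripper": 50,"tx": 0,"ty": 0,"tz": -25,"ax": 0,"ay": 0,"az": 0},
    {"gripper": 50,"tx": 0,"ty": 0,"tz": -25,"ax": 0,"ay": 0,"az": 0},
    {"gripper": 50,"tx": 0,"ty": 0,"tz": -25,"ax": 0,"ay": 0,"az": 0},
    {"gripper": 50,"tx": 0,"ty": 0,"tz": -15,"ax": 0,"ay": 0,"az": 0},
    {"gripper": 50,"tx": 0,"ty": 0,"tz": 0,"ax": 0,"ay": 0,"az": 0},
    {"gripper": 50,"tx": 0,"ty": 0,"tz": 0,"ax": 0,"ay": 0,"az": 0},
    {"gripper": 50,"tx": 0,"ty": 0,"tz": 0,"ax": 0,"ay": 0,"az": 0},
  ],
)

```text
time: 15.45
position: [0.5429, 0.282, 0.1895]
eef_rot: [0.15, 0.786, 0.561, -0.211]
contact_force: [0.5, -0.1, 0.1]
grip_width: 0.0501
grip_force: 0.0
```

```bash
python3 st.py; python3 - <<'E'
from h import *
im=viewer.camera("wrist")[:,:,::-1].copy();s=viewer.camera("scene")[:,:,::-1]
cv2.imwrite("pics/w8.png",np.hstack([cv2.resize(im[100:300,220:420],(400,400),interpolation=cv2.INTER_CUBIC),cv2.resize(s[210:310,210:310],(400,400),interpolation=cv2.INTER_CUBIC)]))
E
```

```text
15.45 [0.5428542  0.28197306 0.18954126] F tool [ 0.   0.5 -0.1] M tool [-0.054  0.265  0.058] 0.05006496629329778
hole in tool [ -1.2   0.8 129.6] tip depth -42.6
```

View pics/w8.png

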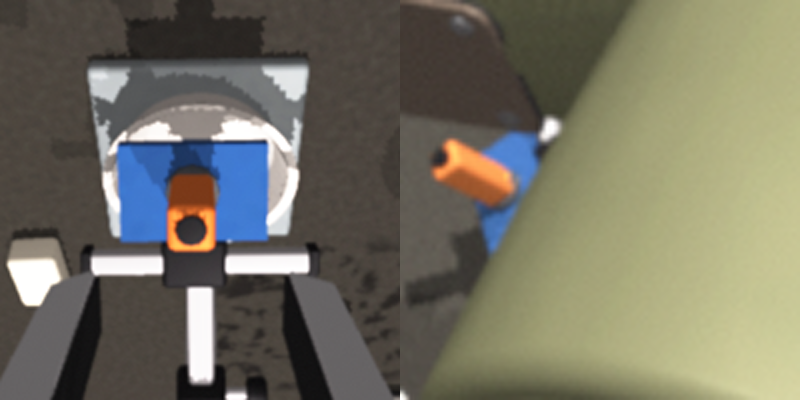

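The probe stands in the eyelet along the hole axis with its collar on the blue plate. The gripper is clear and the dish and wax block are undisturbed, so I'm handing in.

```bash
python3 -c "
from station import workorder; print(workorder.sign_off())"
```

```text
the job is handed in; nothing more can be done
None
```

The probe is seated in the blue eyelet, collar on the plate, and released with the gripper clear; the job was handed in at about 15.5 s of the 67 s allowed, and sign-off returned no verdict.

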